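# Unlock the culture chest and hold its lid half open

## Task

Draw the locking bar sideways out of its two guides on the front of the culture chest and lay it gently, flat, in the white tray. Then lift the orange lid by its black handle to 45 degrees and keep holding it there: the lid falls shut when let go, so your program finishes while the robot still holds the lid open and still. Leave the bottles, beaker, dishes, rack and jar where they are.

Things in the scene. Friction and masses are not known exactly. Their poses are not given: they have to be found in the camera images.
- chest: White incubation chest fixed to the bench, 200 (x) x 260 (y) x 100 mm high, green vials inside, lid on top. Origin: centre of its underside; -x is its front (towards the robot), z up. Two steel guides for the locking bar stand on its front (see guide_mouth).
- guide_mouth (a point): Centre of the outer end of the outer bar guide (chest frame x -118, y -132, z 118 mm). Both guides are tunnels along chest y, 14 mm long, 17 mm wide and high, floor 110 and outer top 133 mm above the bench, centred at chest y -55 and -125. The bar lies on their floors with 2.5 mm play each side, 5 mm above; it comes out only towards chest -y and is clear after about 115 mm.
- lid (a joint): Lid angle, rad: 0 shut, grows as the front rises, 0.785 = 45 degrees, stop at 1.4. Falls shut from any angle, no spring or stay. Orange lid 200 x 260 x 10 mm, about 0.5 kg, hinged on the chest's rear edge, mid-thickness 105 mm above the bench. A tongue on its front edge (chest y -90) lies 1 mm under the bar: with the bar in, the lid opens 2 degrees at most.
- lid_hinge (a point): Middle of the hinge line: rear edge of the chest (chest frame x +100, y 0, z 105 mm). The hinge axis is the chest's y axis. Does not move with the lid; axes as the chest's.
- lid_handle (a point): Middle of the lid's handle: round black grip 12 mm thick, 89 mm long along chest y, in front of the lid's front edge between two end arms. It turns freely on its pin, so a gripper can keep its tilt as the lid rises. Its axis is 48 mm from the lid's edge (42 mm free gap), 248 mm from the hinge axis and level with it when shut, 50 mm towards +y from the chest's middle. Axes turn with the lid.
- bar_fin (a point): Grip point of the locking bar, in the middle of its upright red fin, 34 mm above the bar's underside, 70 mm from the bar's middle towards its -y end. Fin: 12 mm thick (x), 30 mm long (y), top 52 mm above the underside. Bar: steel, 170 mm long (y), 12 x 12 mm, about 90 g. Axes are the bar's: as the chest's at the start, z up.
- bar_mid (a point): Middle of the locking bar itself, 6 mm above its underside; y along the bar, fin at the -y end.
- bar: The locking bar as a whole; origin at the middle of its underside.
- tray: Shallow white tray fixed to the bench on the right, 130 (x) x 230 (y) mm outside, 22 mm high, walls and floor 5 mm thick. Origin: centre of its underside; the long side is its y.
- culture: Bystander, to be left alone: tall amber culture bottle, 86 mm across and 180 mm high, red cap, standing on the orange stirrer to the right at the back. Origin at the centre of its underside.
- medium: Bystander, to be left alone: clear glass bottle with a red cap, 72 mm across, 150 mm high, on the left. Origin at the centre of its underside.
- beaker: Bystander, to be left alone: empty glass beaker, 70 mm across, 90 mm high, on the left. Origin at the centre of its underside.
- dishes: Bystander, to be left alone: stack of clear culture dishes, 90 mm across, 45 mm high, on the left. Origin at the centre of its underside.
- rack: Bystander, to be left alone: blue vial rack, 80 x 180 x 50 mm, far left. Origin at the centre of its underside.
- jar: Bystander, to be left alone: small green jar with a white cap, 60 mm across, 70 mm high, on the far right. Origin at the centre of its underside.

How it is judged:
On the way, in this order (a step that is already met when the one before it is completed fails the run):
1. the locking bar is drawn out of both guides, lid still shut (y of bar_mid in the frame of chest below -0.215 m and value of joint lid below 0.06 rad), for 0.05 s.
2. the locking bar lies flat in the white tray, let go, lid still shut (x of bar_mid in the frame of tray between -0.058 and 0.058 m and y of bar_mid in the frame of tray between -0.09 and 0.09 m and z of bar_mid in the frame of tray between 0 and 0.024 m and angle between bar_mid's own y axis and vertical between 1.47 and 1.67 rad and contact force between each of the fingers, the arm and bar below 0.05 N and linear speed of bar below 0.03 m/s and value of joint lid below 0.06 rad), for 0.2 s.
3. the lid is held at 45 degrees (value of joint lid between 0.663 and 0.908 rad and contact force between any of the fingers, the arm and lid above 0.5 N), for 0.3 s.
At the end, for the whole second after the job is handed in: The robot still holds the lid (over 0.5 N of contact), still, at 45 degrees +/- 7; the locking bar lies flat (within 0.1 rad) inside the white tray, at rest on its floor (its middle under 24 mm above the tray underside), untouched by the robot and not propping the lid (all of step 3 and velocity of joint lid between -0.05 and 0.05 rad/s and contact force between each of lid, the fingers, the arm and bar below 0.05 N and x of bar_mid in the frame of tray between -0.058 and 0.058 m and y of bar_mid in the frame of tray between -0.09 and 0.09 m and z of bar_mid in the frame of tray between 0 and 0.024 m and angle between bar_mid's own y axis and vertical between 1.47 and 1.67 rad and linear speed of bar below 0.03 m/s); the arm keeps its last pose, push and grip.
It fails at once if the locking bar is dropped or thrown (moves faster than 0.7 m/s out of the fingers) (contact force between the fingers and bar below 0.05 N and linear speed of bar above 0.7 m/s).
It fails at once if a bystander (bottle, beaker, dishes, rack or jar) is moved more than 30 mm (distance of any of culture, medium, beaker, dishes, rack, jar from where it was at the start of the episode above 0.03 m).
It fails at once if a bystander is tipped over (angle between any of culture, medium, beaker, dishes, rack, jar's own z axis and vertical above 0.35 rad).
It also fails if it takes over 61 s, if anything falls off the work surface, if the arm or the gripper's body presses on something with over 40 N, if the wrist force passes 120 N, or if a joint passes its speed limit or range.

## Robot

A 6-joint arm with a two-finger parallel gripper is mounted at the origin on the work surface. World frame = base frame: x ahead of the robot, y to its left, z up, the work surface at z = 0. Lengths are in m, angles in rad, forces in N, time in s.
With the tool pointing down it reaches from about 0.4 to 0.925 m from the base axis. Payload 3.4 kg.
Tool frame: the origin (TCP) lies at the very end of the fingers, on their centre line; the grasp point (between the pads) lies tcp_to_grasp behind it (tcp_to_grasp is the distance from the TCP to the grasp point, in m); z points along the fingers, y is the direction in which the jaws open and shut (so a half turn about z gives the same grasp; the last joint's range is limited). The gripper opens to 85 mm and grips with 20 to 120 N. Pads are 22 mm wide; open, the fingers measure 114 mm over their backs; the gripper's body (76 mm by 85 mm) begins 54 mm behind the grasp point. The pads swing forward as they close: fully open they stand 13 mm farther back than shut.
Start: joints at [-1.19, 0.307, 1.506, -0, 1.328, -0.073], TCP at [0.253, -0.517, 0.231] pointing down, gripper open.
Joint ranges: [-3.12, 3.12], [-1.05, 2.28], [0.14, 2.33], [-1.42, 4.57], [0.1, 2.73], [-2.68, 2.68]. Speed limits (rad/s): [2.57, 2.57, 3.14, 3.14, 3.14, 3.14].

## Interface

Orientations are given as a rotation vector (axis times angle).
In Python, from station import * gives the robot as it stands.
- The arm moves only by the tool drive_tool, never from a script. Its argument "steps" is a list of rows, each a list of 5 numbers: the opening, from 0 (shut) to 1 (fully open), then the shift along the tool's x, y, z in mm, then the turn about the tool's z in degrees. In form: [[jaw, dx, dy, dz, yaw], ...]. A call has 1 to 8 rows; each row shifts and turns the commanded pose from where the row before left it, along the tool's axes as they then stand; what a row does not reach is not made up. A row lasts 1/8 s, in which the tool goes at most 62.5 mm and 10.7 degrees, less where a joint would pass 70% of its speed; a pose out of reach is approached as far as the arm can. A call with a gripper value outside its range is refused whole. The fingers move at their own pace and stop on an object; "squeeze" is the grip in N (left out, the last holds). Time passes only in rows, so rows that do not move let the fingers close. It gives the time, the measured TCP pose, the force and the opening at its end, in the units of the state.
- get_obs(): the state, without advancing time (a new reading comes with each control period).
- read_camera(name): name is "scene" or "top" or "wrist"; returns the picture (480x640x3 uint8, red, green, blue); there is no depth.
- calibration(name): a dict with "K" (3x3 intrinsics, pixels), "k1" (the pictures are not rectified: a ray, as slopes to the right and down, at radius r is drawn at 1 + k1 r^2 times it, then the intrinsics apply), "T" (4x4, takes a point from camera to world coordinates). Camera axes: x right, y up, looking along -z (the intrinsics and any distortion apply to the point x, -y, -z); pixel columns grow to the right and rows downward; lengths in m; the calibration is good to about 2 mm. A picture is of the moment at which its call begins: read the wrist's pose just before it. calibration takes no time and is no camera call; for the wrist camera it gives the pose at the moment of the call.
- sign_off(): hands the job in, once; it reports no verdict.
The state is a dict: "time_s": time; "q": joint angles; "qvel": joint speeds; "tau": joint torques, N m; "tool_pos": TCP position; "tcp_rot": TCP orientation; "force": force on the tool from outside, world axes, zero at the start; "wrist_torque": the same for the moment, N m; "width": finger opening in m.
Only numpy, scipy, OpenCV 4.12 (cv2) and the standard library are available. Lean on these libraries where they do the work, as an engineer would, in place of code of your own. Each camera call takes 0.05 s, during which the arm holds its last target. There are 200 camera calls.

## Working session

There is one attempt and no reset: what is moved stays moved. The work goes in short steps, Python scripts to look and compute and a tool call to move; the robot and the scene stay as the last step left them, time stands still between calls to the robot, and variables do not carry over. Pictures are saved under pics/ and viewed, about 8 in all and at most 12, crops included, and the job is handed in when it is done.

Besides the shell and the picture viewer there is one more tool, called after ">>>" by a JSON object that holds its "name" and its "arguments". drive_tool: Moves the arm, as the interface text tells. Its arguments: {"type":"object","properties":{"steps":{"type":"array"},"squeeze":{"type":"number"}},"required":["steps"]}

```bash
ls; mkdir -p pics; python3 - <<'E'
from station import *
import cv2,numpy as np
print(get_obs())
for n in("scene","top"):
    im=read_camera(n); cv2.imwrite(f"pics/{n}0.png",im[:,:,::-1])
    c=calibration(n); print(n,c)
print(calibration("wrist"))
print([k for k in dir() if 'grasp' in k])
E
```

```text
pics
{'time_s': 0.0, 'q': array([-1.18949415e+00,  3.07559622e-01,  1.50764563e+00, -5.53203676e-06,
        1.32836903e+00, -7.34998368e-02]), 'qvel': array([ 0.0003579 , -0.00063233,  0.00130342, -0.00049253, -0.00123906,
       -0.000152  ]), 'tau': array([-9.73390961e-04, -4.57561004e+01, -2.51917398e+01, -2.81126031e-04,
        1.33165478e-02,  1.04864768e-05]), 'tool_pos': array([ 0.25231422, -0.51593666,  0.23039915]), 'tcp_rot': array([-3.05880679e+00, -7.07820883e-01,  4.85196085e-04]), 'force': array([ 0.41667653, -0.32545834,  0.36126932]), 'wrist_torque': array([ 0.01096159, -0.0445145 , -0.00286952]), 'width': 0.08511233366570696}
scene {'K': array([[529.91926087,   0.        , 318.68098364],
       [  0.        , 529.91926087, 242.64599702],
       [  0.        ,   0.        ,   1.        ]]), 'k1': -0.06470133137598502, 'T': array([[ 0.32646378, -0.53436372,  0.77966455,  1.63433541],
       [ 0.9451563 ,  0.17578332, -0.27528129, -0.36605704],
       [ 0.01004831,  0.82677423,  0.56244413,  0.94834692],
       [ 0.        ,  0.        ,  0.        ,  1.        ]])}
t
[... 198 characters left out ...]
rray([[-0.02209666,  0.99507997, -0.09657942,  0.36604984],
       [-0.99960944, -0.02033695,  0.01916704,  0.05193288],
       [ 0.01710861,  0.09696523,  0.99514071,  1.50239496],
       [ 0.        ,  0.        ,  0.        ,  1.        ]])}
{'K': array([[416.13640707,   0.        , 323.89510594],
       [  0.        , 416.13640707, 241.20072592],
       [  0.        ,   0.        ,   1.        ]]), 'k1': -0.0958748313136973, 'T': array([[ 0.43923717,  0.85555724,  0.27403015,  0.32306507],
       [-0.89837039,  0.41869772,  0.13275112, -0.48095465],
       [-0.00115962, -0.3044898 ,  0.95251489,  0.37229903],
       [ 0.        ,  0.        ,  0.        ,  1.        ]])}
['tcp_to_grasp']
```

View pics/scene0.png

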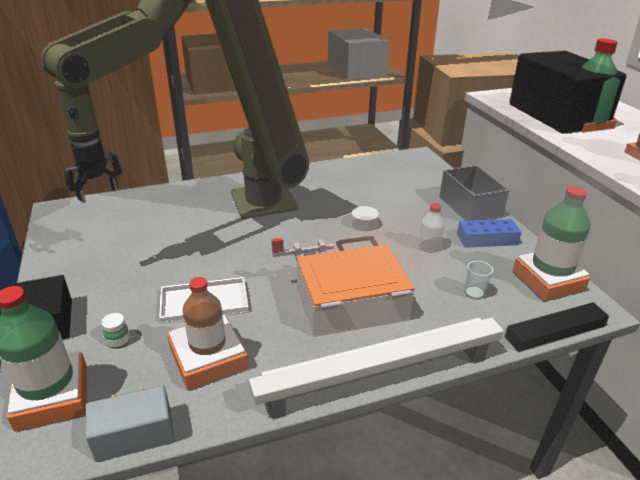

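View pics/top0.png

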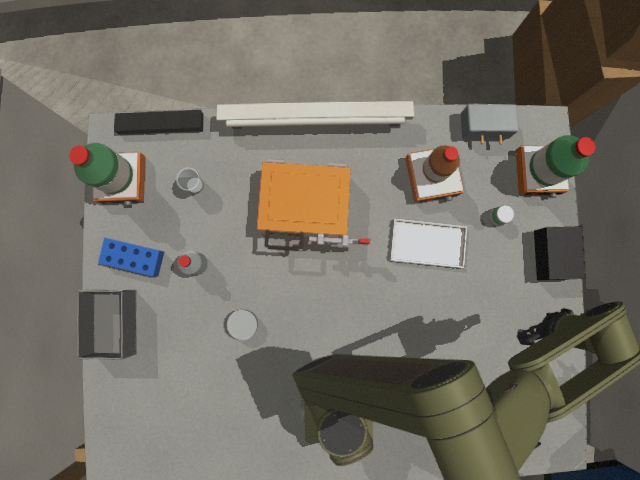

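Scene view: the chest is centred at about (355,285), the red fin at (278,245) and the tray at (205,299). Top view: the orange lid is at (304,199), the handle at (285,242), the fin at (364,241) and the tray at (428,244). Next I'll measure these.

```bash
cat > h.py <<'E'
from station import *
import cv2,numpy as np
from scipy.spatial.transform import Rotation as R
def ray(c,uv):
    d=np.array([[[ (uv[0]),(uv[1]) ]]],float)
    p=cv2.undistortPoints(d,c["K"],np.array([c["k1"],0,0,0.]))[0,0]
    v=c["T"][:3,:3]@np.array([p[0],-p[1],-1]); return c["T"][:3,3],v
def onz(c,uv,z):
    o,v=ray(c,uv); return o+v*(z-o[2])/v[2]
def tri(rs):
    A=np.zeros((3,3));b=np.zeros(3)
    for o,v in rs:
        v=v/np.linalg.norm(v);P=np.eye(3)-np.outer(v,v);A+=P;b+=P@o
    x=np.linalg.solve(A,b); return x,[np.linalg.norm(np.cross(x-o,v/np.linalg.norm(v))) for o,v in rs]
def proj(c,X):
    p=c["T"][:3,:3].T@(np.asarray(X)-c["T"][:3,3]); x=np.array([p[0],-p[1]])/-p[2]
    x=x*(1+c["k1"]*(x@x)); return c["K"][:2,:2]@x+c["K"][:2,2]
def hsv(im,lo,hi): return cv2.inRange(cv2.cvtColor(im,cv2.COLOR_RGB2HSV),np.array(lo),np.array(hi))
def blobs(m,amin=15):
    cs,_=cv2.findContours(m,cv2.RETR_EXTERNAL,cv2.CHAIN_APPROX_NONE)
    return sorted([c for c in cs if cv2.contourArea(c)>=amin],key=cv2.contourArea,reverse=True)
E
python3 - <<'E'
from h import *
np.set_printoptions(precision=4,suppress=True)
print(tcp_to_grasp)
I={n:cv2.imread(f"pics/{n}0.png")[:,:,::-1].copy() for n in("top","scene")}
C={n:calibration(n) for n in I}
t=C["top"]
o=blobs(hsv(I["top"][140:250,240:365],(5,120,120),(22,255,255)))[0]+[240,140]
def rect(c,cam,z):
    P=np.array([onz(cam,p[0],z)[:2] for p in c]).astype(np.float32)
    r=cv2.minAreaRect(P); return r
r=rect(o,t,0.110);print("lid",r)
m=hsv(I["top"][210:280,380:480],(0,0,165),(180,60,255))
tb=blobs(m)[0]+[380,210]; r=rect(tb,t,0.022);print("tray",r)
for n,(a,b,cc,d) in dict(top=(230,255,345,380),scene=(230,260,265,290)).items():
    s=I[n][a:b,cc:d]; m=hsv(s,(0,140,60),(6,255,255))|hsv(s,(172,140,60),(180,255,255))
    bb=blobs(m,5)[0]+[cc,a]; mo=cv2.moments(bb); uv=np.array([mo['m10'],mo['m01']])/mo['m00']
    print(n,uv,cv2.boundingRect(bb)); 
    if n=="top": tuv=uv;print("fin top z.162",onz(t,uv,.162), rect(bb,t,.162))
    else: suv=uv
print(tri([ray(t,tuv),ray(C["scene"],suv)]))
a=cv2.resize(I["top"][150:280,240:480],None,fx=3.3,fy=3.3,interpolation=cv2.INTER_CUBIC);cv2.imwrite("pics/c1.png",a[:,:,::-1])
E
```

```text
0.0187
lid ((0.6240648031234741, 0.08733787387609482), (0.26008784770965576, 0.20038191974163055), 85.18441009521484)
tray ((0.49460554122924805, -0.29364174604415894), (0.22991706430912018, 0.13033027946949005), 82.73066711425781)
top [364.3575 240.8019] (359, 239, 11, 5)
fin top z.162 [ 0.4913 -0.0802  0.162 ] ((0.49074727296829224, -0.07923706620931625), (0.027830157428979874, 0.011120646260678768), 88.81473541259766)
scene [277.0991 239.7928] (272, 238, 11, 5)
(array([ 0.4916, -0.0805,  0.1583]), [np.float64(9.500714002163763e-05), np.float64(9.50071400216372e-05)])
```

View pics/c1.png

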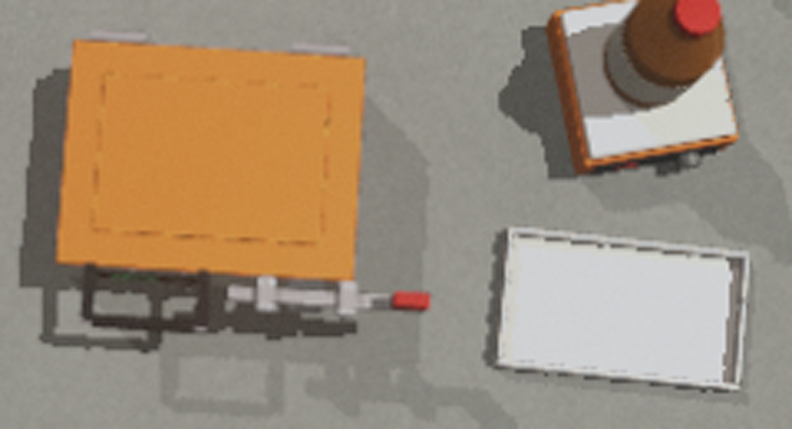

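The measured lid (260×200 mm), tray (230×130 mm) and fin top height (158 mm measured, about 162 expected) fit the given sizes. In the chest frame the fin's x comes out at −118 mm, as given. The crop shows the bar in both guides and the handle left of them. First I'll align the yaw by −59° to the chest, then move over the fin.

>>> {"name": "drive_tool", "arguments": {"steps": [[0.6,0,0,0,-10],[0.6,0,0,0,-10],[0.6,0,0,0,-10],[0.6,0,0,0,-10],[0.6,0,0,0,-10],[0.6,0,0,0,-9],[0.6,0,0,0,0]]}}

```text
time_s: 0.98
tool_pos: [0.2524, -0.5163, 0.2308]
tcp_rot: [-2.316, -2.121, -0.001]
force: [-1.1, 0.5, 0.8]
width: 0.051
```

```bash
cat >> h.py <<'E'
def to(X,yaw=None):
    "shift in tool mm from current measured TCP to world X; tool y angle in world, deg"
    s=get_obs(); M=R.from_rotvec(s["tcp_rot"]).as_matrix()
    print("t",round(s["time_s"],2),"tcp",s["tool_pos"].round(4),"yang",np.degrees(np.arctan2(M[1,1],M[0,1])).round(2),"zdown",M[:,2].round(4),"w",round(s["width"],4),"F",s["force"].round(1))
    print("shift mm",(M.T@(np.array(X)-s["tool_pos"])*1000).round(1))
E
python3 -c "
from h import *
to([.4913,-.0802,.23])"
```

```text
t 0.97 tcp [ 0.2524 -0.5163  0.2308] yang -5.04 zdown [-4.e-04  9.e-04 -1.e+00] w 0.051 F [-1.1  0.5  0.8]
shift mm [455.3 199.7   1.2]
```

>>> {"name": "drive_tool", "arguments": {"steps": [[0.6,57,25,0,0],[0.6,57,25,0,0],[0.6,57,25,0,0],[0.6,57,25,0,0],[0.6,57,25,0,0],[0.6,57,25,0,0],[0.6,57,25,0,0],[0.6,56,25,0,0]]}}

```text
time_s: 1.98
tool_pos: [0.4917, -0.0786, 0.2314]
tcp_rot: [2.318, 2.119, 0.0]
force: [-0.1, -1.2, -0.5]
width: 0.0507
```

>>> {"name": "drive_tool", "arguments": {"steps": [[0.6,0,0,0,0],[0.6,0,0,0,0]]}}

```text
time_s: 2.22
tool_pos: [0.4906, -0.0805, 0.231]
tcp_rot: [-2.315, -2.123, 0.002]
force: [-1.9, 0.1, -0.7]
width: 0.0513
```

```bash
python3 - <<'E'
from h import *
to([.4913,-.0802,.1253])
c=calibration("wrist"); im=read_camera("wrist"); cv2.imwrite("pics/w1.png",im[:,:,::-1])
m=hsv(im,(0,140,60),(6,255,255))|hsv(im,(172,140,60),(180,255,255))
print(c["T"][:3,3])
for b in blobs(m)[:3]:
    print(cv2.boundingRect(b),cv2.minAreaRect(b))
print("pred fin top ctr/base",proj(c,[.4913,-.0802,.162]),proj(c,[.4913,-.0802,.122]))
E
```

```text
t 2.23 tcp [ 0.4906 -0.0805  0.231 ] yang -4.96 zdown [-1.2e-03 -6.0e-04 -1.0e+00] w 0.0513 F [-1.9  0.1 -0.7]
shift mm [  0.4   0.8 105.7]
[ 0.49788325 -0.00154365  0.37277249]
(318, 214, 22, 69) ((328.5, 248.0), (68.0, 21.0), 90.0)
pred fin top ctr/base [324.38862837 260.84586289] [324.32384434 238.62049466]
```

View pics/w1.png

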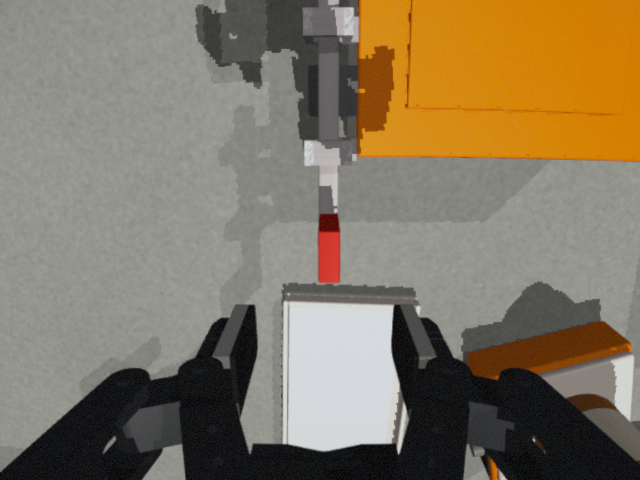

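The wrist view shows the fin at (329,256), with its top face in rows 231–282. The fingers are centred at about column 324, so the fin lies about 2 mm towards +y of the tool. The bar's columns run straight, so the yaw is good. I'll go lower and measure again.

>>> {"name": "drive_tool", "arguments": {"steps": [[0.6,1,1.5,20,0],[0.6,0,0,20,0],[0.6,0,0,15,0],[0.6,0,0,0,0]]}}

```text
time_s: 2.78
tool_pos: [0.4912, -0.0805, 0.1752]
tcp_rot: [-2.316, -2.119, 0.003]
force: [0.6, -0.3, -0.1]
width: 0.051
```

```bash
python3 - <<'E'
from h import *
to([.4913,-.0802,.1253])
c=calibration("wrist"); im=read_camera("wrist"); cv2.imwrite("pics/w2.png",im[:,:,::-1])
m=hsv(im,(0,140,60),(6,255,255))|hsv(im,(172,140,60),(180,255,255))
s=get_obs()
for b in blobs(m)[:1]:
    x,y,w,h=cv2.boundingRect(b); print(x,y,w,h)
    for r in range(y,y+h,6):
        k=np.flatnonzero(m[r,x:x+w]); print(r,x+k[0],x+k[-1],im[r,x+k.mean().astype(int)],onz(c,[x+k.mean()+.5,r],.162).round(4))
t=s["tool_pos"]; print("tcp px",proj(c,t))
g=cv2.cvtColor(im,cv2.COLOR_RGB2GRAY)
for r in (315,330,345): k=np.flatnonzero(g[r]<45); print(r,k[np.r_[True,np.diff(k)>3]],k[np.r_[np.diff(k)>3,True]])
E
```

```text
t 2.77 tcp [ 0.4912 -0.0805  0.1752] yang -5.08 zdown [-2.9e-03  6.0e-04 -1.0e+00] w 0.051 F [ 0.6 -0.3 -0.1]
shift mm [ 0.3  0.2 49.9]
315 242 28 92
242 317 338 [82 19 18] [ 0.4958 -0.0517  0.162 ]
248 317 339 [79 11  9] [ 0.4958 -0.0542  0.162 ]
254 316 340 [85 19 17] [ 0.4956 -0.0567  0.162 ]
260 316 340 [79 12  6] [ 0.4953 -0.0592  0.162 ]
266 316 341 [79  0  4] [ 0.4953 -0.0618  0.162 ]
272 315 342 [197  47  38] [ 0.4951 -0.0644  0.162 ]
278 315 342 [211  57  45] [ 0.4949 -0.067   0.162 ]
284 315 342 [212  61  53] [ 0.4947 -0.0696  0.162 ]
290 315 342 [210  60  46] [ 0.4944 -0.0722  0.162 ]
296 315 342 [211  59  49] [ 0.4942 -0.0749  0.162 ]
302 315 342 [211  62  52] [ 0.494  -0.0776  0.162 ]
308 315 342 [210  55  44] [ 0.4937 -0.0803  0.162 ]
314 315 342 [211  58  47] [ 0.4935 -0.0831  0.162 ]
320 315 342 [210  57  45] [ 0.4933 -0.0859  0.162 ]
326 315 342 [211  59  52] [ 0.493  -0.0887  0.162 ]
332 315 342 [209  53  44] [ 0.4928 -0.0916  0.162 ]
tcp px [324.91420013 325.35657263]
315 [245 393] [254 403]
330 [210 239 392 425] [222 255 408 438]
345 [202 234 392 432] [216 256 414 445]
```

>>> {"name": "drive_tool", "arguments": {"steps": [[0.6,1.5,2,20,0],[0.6,0,0,20,0],[0.6,0,0,10,0],[0.6,0,0,0,0],[0.3,0,0,0,0],[0.15,0,0,0,0],[0,0,0,0,0],[0,0,0,0,0]], "squeeze": 40}}

```text
time_s: 3.82
tool_pos: [0.4953, -0.0785, 0.127]
tcp_rot: [2.314, 2.123, 0.001]
force: [-0.3, -0.5, 4.3]
width: 0.0117
```

>>> {"name": "drive_tool", "arguments": {"steps": [[0,0,0,0,0],[0,0,0,0,0],[0,0,0,0,0]]}}

```text
time_s: 4.2
tool_pos: [0.4953, -0.0785, 0.1269]
tcp_rot: [2.314, 2.123, 0.001]
force: [0.4, -0.6, 6.3]
width: 0.0115
```

```bash
python3 - <<'E'
from h import *
to([.4913,-.0802,.1253])
c=calibration("wrist"); im=read_camera("wrist"); cv2.imwrite("pics/w3.png",im[:,:,::-1])
print(get_obs()["wrist_torque"])
E
```

```text
t 4.2 tcp [ 0.4953 -0.0785  0.1269] yang -4.95 zdown [ 1.4e-03 -4.0e-04 -1.0e+00] w 0.0115 F [ 0.4 -0.6  6.3]
shift mm [-2.  -3.8  1.6]
[0.12536785 0.00327159 0.02698609]
```

View pics/w3.png

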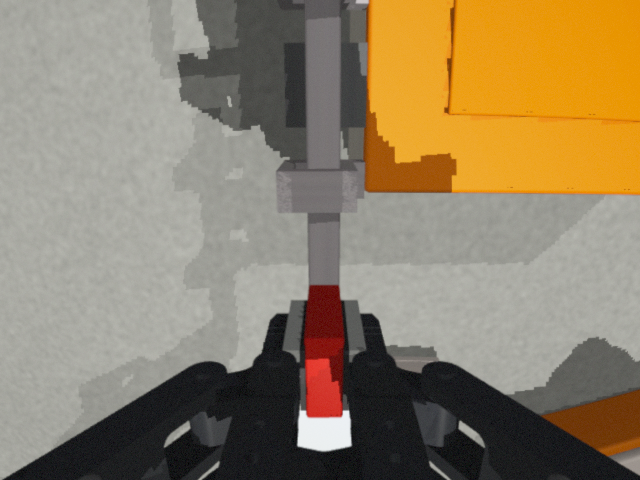

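The fin is gripped (width 11.5 mm, red between the pads at (324,350)). The bar sits about 2 mm towards +x in the guide: the bar spans columns 309–340 and the guide 277–357. I'll centre it by −2 mm and lift a little before drawing.

>>> {"name": "drive_tool", "arguments": {"steps": [[0,0,-2,0,0],[0,0,0,-2,0],[0,0,0,-1,0],[0,0,0,0,0],[0,0,0,0,0]]}}

```text
time_s: 4.88
tool_pos: [0.4924, -0.078, 0.129]
tcp_rot: [-2.315, -2.123, 0.001]
force: [0.4, 0.6, -0.6]
width: 0.0115
```

```bash
python3 - <<'E'
from h import *
to([.4913,-.0802,.1253])
im=read_camera("wrist"); g=cv2.cvtColor(im,cv2.COLOR_RGB2GRAY)
for r in (180,190,200,240,260): print(r,g[r,270:375:3])
cv2.imwrite("pics/w4.png",im[:,:,::-1])
E
```

```text
t 4.88 tcp [ 0.4924 -0.078   0.129 ] yang -4.94 zdown [-8.e-04  1.e-04 -1.e+00] w 0.0115 F [ 0.4  0.6 -0.6]
shift mm [-2.2 -0.9  3.7]
180 [160 156 156 155 152 141 129 127 120 116 119 116 116 116 116 118 115 117
 115 118 118 119 117 117 117 116 115 130 132 135 134 134 125 116  89]
190 [157 155 153 154 151 147 128 126 133 114 125 116 117 116 114 115 116 116
 113 114 116 112 115 113 114 115 117 123 127 118 116 128 121 118 119]
200 [153 149 154 154 153 148 119 128 126 126 124 115 115 113 112 112 111 112
 115 116 112 115 117 113 115 113 117 126 131 133 132 121 153 155 157]
240 [155 157 154 152 152 155 158 156 155 153 154 155 147 106 115 118 119 117
 116 115 117 116 118 119 154 155 153 154 155 159 161 159 155 157 156]
260 [155 155 159 156 154 156 159 154 152 150 155 152 151 106 115 120 117 117
 114 114 115 115 117 128 156 158 158 158 159 155 152 154 155 159 162]
```

The bar (centre column ~325) is now centred in the guide (286–366), lifted 2 mm and free of force. I'll draw it out now.

>>> {"name": "drive_tool", "arguments": {"steps": [[0,-8,0,0,0],[0,-12,0,0,0],[0,-12,0,0,0],[0,-8,0,0,0],[0,0,0,0,0]]}}

```text
time_s: 5.55
tool_pos: [0.4893, -0.1189, 0.1293]
tcp_rot: [2.317, 2.122, 0.0]
force: [0.0, 0.4, -0.9]
width: 0.0113
```

>>> {"name": "drive_tool", "arguments": {"steps": [[0,-10,0,0,0],[0,-15,0,0,0],[0,-15,0,0,0],[0,-15,0,0,0],[0,-15,0,0,0],[0,-15,0,0,0],[0,-15,0,0,0],[0,0,0,0,0]]}}

```text
time_s: 6.55
tool_pos: [0.4807, -0.2189, 0.1293]
tcp_rot: [2.317, 2.121, 0.0]
force: [-0.1, 0.4, -0.6]
width: 0.0113
```

```bash
python3 - <<'E'
from h import *
ty=np.radians(-7.27)
# fin target in tray: bar mid at tray (0,+0.010) -> fin at tray y -0.060, with wrist/tcp ~ same frame
e=np.array([-np.sin(ty),np.cos(ty)]); f=np.array([.4946,-.2936])+e*(-.060)
print(f); to([f[0],f[1],.0213])
im=read_camera("wrist"); cv2.imwrite("pics/w5.png",im[:,:,::-1])
E
```

```text
[ 0.48700729 -0.35311765]
t 6.55 tcp [ 0.4807 -0.2189  0.1293] yang -5.04 zdown [ 3.e-04 -2.e-04 -1.e+00] w 0.0113 F [-0.1  0.4 -0.6]
shift mm [-133.1   18.   108. ]
```

View pics/w5.png

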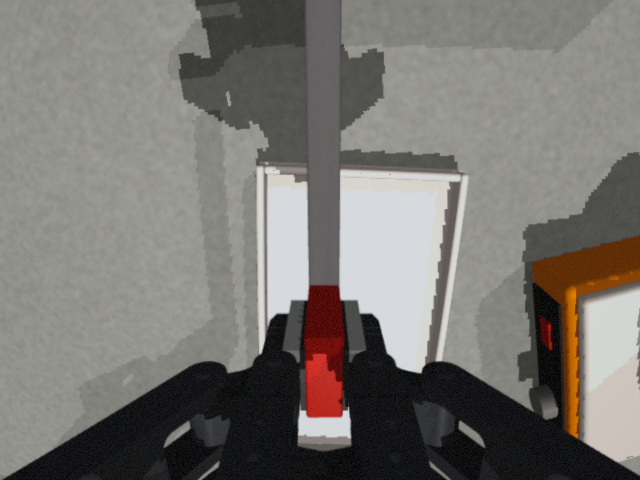

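The bar is fully out: it spans from the fin to the top of the frame, the tray is below at (260–465, 165+), and no guide is in view. Next I'll carry it over the tray.

>>> {"name": "drive_tool", "arguments": {"steps": [[0,-19,3,0,0],[0,-19,3,0,0],[0,-19,3,0,0],[0,-19,3,0,0],[0,-19,3,0,0],[0,-19,3,0,0],[0,-19,1,0,0],[0,0,0,0,2.2]]}}

```text
time_s: 7.6
tool_pos: [0.4883, -0.3541, 0.1293]
tcp_rot: [2.357, 2.075, -0.0]
force: [-0.2, -0.0, -0.2]
width: 0.0115
```

>>> {"name": "drive_tool", "arguments": {"steps": [[0,0,0,15,0],[0,0,0,20,0],[0,0,0,20,0],[0,0,0,15,0],[0,0,0,10,0],[0,0,0,0,0]]}}

```text
time_s: 8.35
tool_pos: [0.4877, -0.3513, 0.0484]
tcp_rot: [-2.354, -2.078, 0.0]
force: [0.3, 0.5, -0.7]
width: 0.0112
```

```bash
python3 - <<'E'
from h import *
to([.487,-.3531,.0219])
im=read_camera("top"); 
a=cv2.resize(im[190:290,340:500],None,fx=4,fy=4,interpolation=cv2.INTER_CUBIC)
w=cv2.resize(read_camera("wrist"),(533,400)); cv2.imwrite("pics/m6.png",np.vstack([a,np.pad(w,((0,0),(0,107),(0,0)))])[:800,:,::-1][:, :, :])
b=cv2.imread("pics/m6.png"); cv2.imwrite("pics/m6.png",cv2.resize(b,(480,600)))
E
```

```text
t 8.35 tcp [ 0.4877 -0.3513  0.0484] yang -7.13 zdown [-0.0013  0.0012 -1.    ] w 0.0112 F [ 0.3  0.5 -0.7]
shift mm [-1.9 -0.4 26.5]
```

View pics/m6.png

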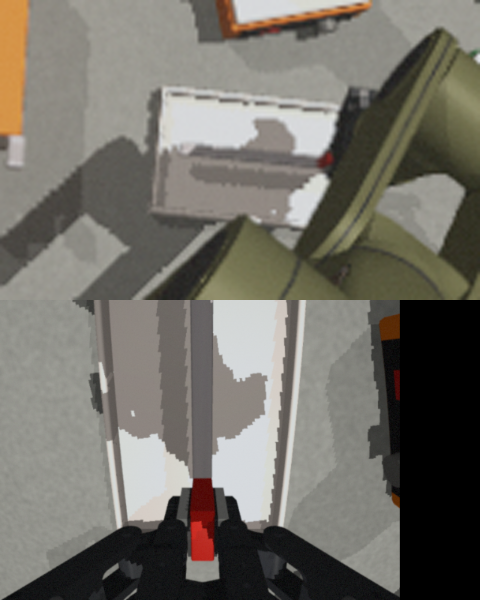

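The composite shows the bar over the middle of the tray, parallel to its long walls. Now I'll lower it gently to the floor.

>>> {"name": "drive_tool", "arguments": {"steps": [[0,0,0,12,0],[0,0,0,8,0],[0,0,0,3,0],[0,0,0,2,0],[0,0,0,1,0],[0,0,0,0,0]]}}

```text
time_s: 9.2
tool_pos: [0.4882, -0.3518, 0.0234]
tcp_rot: [2.355, 2.079, 0.0]
force: [-0.4, -0.7, -0.5]
width: 0.0113
```

>>> {"name": "drive_tool", "arguments": {"steps": [[0,0,0,1,0],[0,0,0,0.7,0],[0,0,0,0,0]]}}

```text
time_s: 9.57
tool_pos: [0.4883, -0.3519, 0.0223]
tcp_rot: [2.355, 2.078, 0.0]
force: [-0.6, 2.2, 5.9]
width: 0.0116
```

Contact: 5.9 N, at the expected height. I'll open and rise.

>>> {"name": "drive_tool", "arguments": {"steps": [[0.2,0,0,-0.5,0],[0.3,0,0,0,0],[0.45,0,0,0,0],[0.45,0,0,0,0],[0.45,0,0,-10,0],[0.45,0,0,-25,0],[0.45,0,0,-40,0],[0.45,0,0,-50,0]]}}

```text
time_s: 10.58
tool_pos: [0.4875, -0.3512, 0.148]
tcp_rot: [-2.354, -2.077, 0.0]
force: [0.3, -0.1, -0.4]
width: 0.0386
```

>>> {"name": "drive_tool", "arguments": {"steps": [[0.45,0,0,-60,-2.2],[0.45,0,0,0,0]]}}

```text
time_s: 10.82
tool_pos: [0.4912, -0.3543, 0.214]
tcp_rot: [2.305, 2.115, 0.003]
force: [0.5, -0.9, -0.6]
width: 0.0385
```

```bash
python3 - <<'E'
from h import *
cx=np.array([.6241,.0873]);a=np.radians(-4.82);ex=np.array([np.cos(a),np.sin(a)]);ey=np.array([-np.sin(a),np.cos(a)])
h=cx-.148*ex+.05*ey; print("handle",h); to([h[0],h[1],.105-.0187])
im=read_camera("wrist"); cv2.imwrite("pics/w7.png",im[:,:,::-1])
E
```

```text
handle [0.48082467 0.14955898]
t 10.82 tcp [ 0.4912 -0.3543  0.214 ] yang -4.92 zdown [ 0.0102 -0.0084 -0.9999] w 0.0385 F [ 0.5 -0.9 -0.6]
shift mm [502.  -55.  123.4]
```

View pics/w7.png

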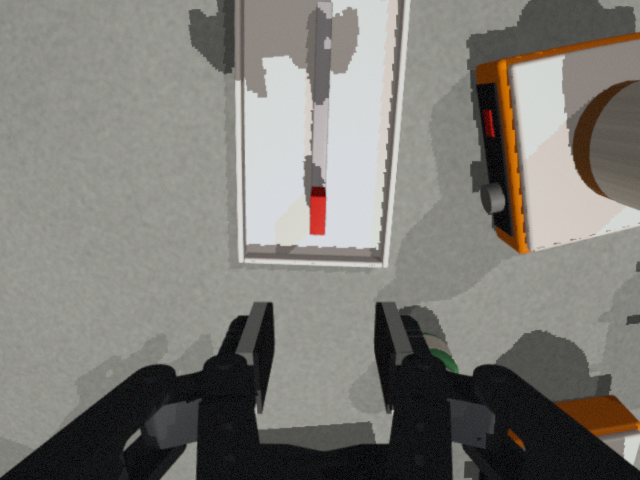

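The wrist view shows the bar lying in the tray, upright on its floor (fin at (318,212)) and free of the fingers. Now to the handle.

>>> {"name": "drive_tool", "arguments": {"steps": [[0.45,55,-6,-2,0],[0.45,55,-6,-2,0],[0.45,55,-6,-2,0],[0.45,55,-6,-2,0],[0.45,55,-6,-2,0],[0.45,55,-6,0,0],[0.45,55,-6,0,0],[0.45,55,-6,0,0]]}}

```text
time_s: 11.88
tool_pos: [0.4768, 0.0924, 0.2159]
tcp_rot: [-2.314, -2.122, 0.003]
force: [0.9, -0.0, 0.4]
width: 0.0387
```

>>> {"name": "drive_tool", "arguments": {"steps": [[0.45,50,-5,0,0],[0.45,12,0,20,0],[0.45,0,0,25,0],[0.45,0,0,15,0],[0.45,0,0,0,0],[0.45,0,0,0,0]]}}

```text
time_s: 12.62
tool_pos: [0.479, 0.1527, 0.1575]
tcp_rot: [2.316, 2.123, 0.001]
force: [-0.5, 0.1, -0.3]
width: 0.0385
```

```bash
python3 - <<'E'
from h import *
h=[.4808,.1496,.105]
to([h[0],h[1],.105-.0187])
c=calibration("wrist");print("handle px",proj(c,h), "cam",c["T"][:3,3])
im=read_camera("wrist"); cv2.imwrite("pics/w8.png",im[:,:,::-1])
E
```

```text
t 12.62 tcp [0.479  0.1527 0.1575] yang -4.98 zdown [ 5.e-04  1.e-04 -1.e+00] w 0.0385 F [-0.5  0.1 -0.3]
shift mm [-2.9  2.  71.2]
handle px [326.97739796 278.42437624] cam [0.48609979 0.23150093 0.29927099]
```

View pics/w8.png

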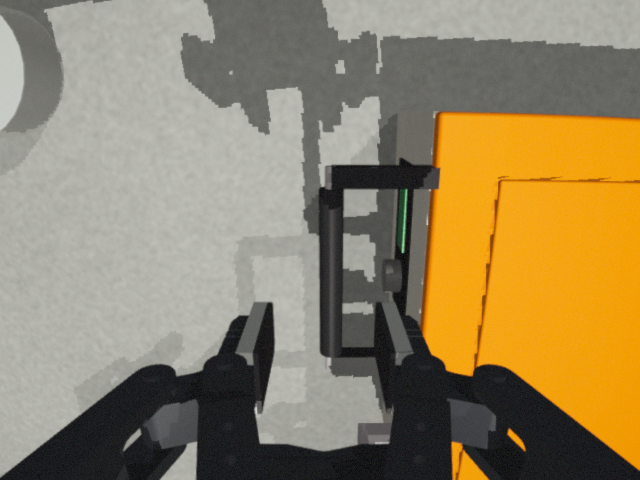

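The wrist view shows the grip at columns 320–342 and rows 188–355, with its centre at (331,271). That is about 2 mm in +x from the prediction. I'll shift +3.5 mm in y, narrow the jaws and descend.

>>> {"name": "drive_tool", "arguments": {"steps": [[0.36,0,3.5,10,0],[0.36,0,0,20,0],[0.36,0,0,20,0],[0.36,0,0,12,0],[0.36,0,0,9,0],[0.36,0,0,0,0]]}}

```text
time_s: 13.42
tool_pos: [0.4819, 0.1526, 0.0857]
tcp_rot: [-2.315, -2.123, 0.001]
force: [-0.6, 0.5, 0.2]
width: 0.0309
```

>>> {"name": "drive_tool", "arguments": {"steps": [[0.2,0,0,0,0],[0,0,0,0,0],[0,0,0,0,0],[0,0,0,0,0],[0,0,0,0,0]], "squeeze": 50}}

```text
time_s: 14.05
tool_pos: [0.4825, 0.1528, 0.0867]
tcp_rot: [2.315, 2.123, 0.002]
force: [-0.8, 0.9, 6.2]
width: 0.0103
```

Gripped (F≈6 N). I'll lift along the 248 mm arc about the hinge.

>>> {"name": "drive_tool", "arguments": {"steps": [[0,0,0.3,-10.8,0],[0,0,0.7,-10.8,0],[0,0,1.2,-10.8,0],[0,0,1.6,-10.7,0],[0,0,0,0,0]]}}

```text
time_s: 14.68
tool_pos: [0.4862, 0.1525, 0.1301]
tcp_rot: [2.315, 2.123, 0.002]
force: [2.3, 1.5, -4.6]
width: 0.0104
```

```bash
python3 - <<'E'
from h import *
to([.4821,.1528,.0867])
w=cv2.resize(read_camera("wrist"),(400,300)); s=read_camera("scene")[200:350,220:420]
cv2.imwrite("pics/m9.png",np.hstack([w,cv2.resize(s,(400,300),interpolation=cv2.INTER_CUBIC)])[:,:,::-1])
E
```

```text
t 14.68 tcp [0.4862 0.1525 0.1301] yang -4.95 zdown [ 1.3e-03  4.0e-04 -1.0e+00] w 0.0104 F [ 2.3  1.5 -4.6]
shift mm [-0.  -4.2 43.4]
```

View pics/m9.png

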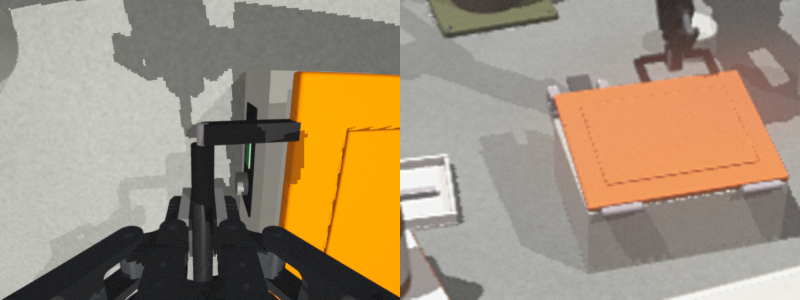

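The views show the grip held in the jaws (200,210) and the lid rising, at about 10°. I'll continue along the arc.

>>> {"name": "drive_tool", "arguments": {"steps": [[0,0,2.1,-10.6,0],[0,0,2.6,-10.5,0],[0,0,3.0,-10.4,0],[0,0,3.5,-10.3,0],[0,0,3.9,-10.1,0],[0,0,4.3,-9.9,0],[0,0,0,0,0]]}}

```text
time_s: 15.65
tool_pos: [0.5056, 0.1508, 0.1918]
tcp_rot: [2.315, 2.123, 0.002]
force: [2.4, 3.6, -4.5]
width: 0.0102
```

>>> {"name": "drive_tool", "arguments": {"steps": [[0,0,4.8,-9.7,0],[0,0,5.2,-9.5,0],[0,0,5.6,-9.3,0],[0,0,6.0,-9.0,0],[0,0,6.4,-8.7,0],[0,0,6.8,-8.5,0],[0,0,0,0,0]]}}

```text
time_s: 16.52
tool_pos: [0.5404, 0.1478, 0.2465]
tcp_rot: [2.315, 2.123, 0.001]
force: [0.6, 5.0, -3.9]
width: 0.0107
```

>>> {"name": "drive_tool", "arguments": {"steps": [[0,0,7.1,-8.1,0],[0,0,7.5,-7.8,0],[0,0,0,0,0],[0,0,0,0,0],[0,0,0,0,0],[0,0,0,0,0]]}}

```text
time_s: 17.27
tool_pos: [0.5533, 0.1467, 0.2608]
tcp_rot: [-2.314, -2.123, 0.002]
force: [1.4, 5.1, -4.1]
width: 0.01
```

```bash
python3 - <<'E'
from h import *
to([.4821,.1528,.0867])
c=calibration("scene");s=read_camera("scene");t=read_camera("top")
cv2.imwrite("pics/m10.png",np.hstack([cv2.resize(s[180:360,140:440],(500,300)),cv2.resize(t[120:290,230:490],(300,300))])[:,:,::-1])
# lid rear/front corners predicted for angles, compare in pixels by eye
cx=np.array([.6241,.0873]);a=np.radians(-4.82);ex=np.array([np.cos(a),np.sin(a)]);ey=np.array([-np.sin(a),np.cos(a)])
for th in (35,40,45,50,55):
    q=np.radians(th);p=[]
    for y in(-.13,.13):
        x=.1-.2*np.cos(q)-.005*0; z=.105+.2*np.sin(q); w=cx+x*ex+y*ey; p.append(proj(calibration("top"),[*w,z]).round(1)); p.append(proj(c,[*w,z]).round(1))
    print(th,*p)
m=hsv(t[100:260,240:365],(5,120,60),(22,255,255)); b=blobs(m)[0]+[240,100]; print("top quad",cv2.approxPolyDP(b,4,True)[:,0].tolist())
m=hsv(s[180:340,280:440],(3,120,60),(22,255,255)); b=blobs(m)[0]+[280,180]; print("scene quad",cv2.approxPolyDP(b,4,True)[:,0].tolist())
E
```

```text
t 17.27 tcp [0.5533 0.1467 0.2608] yang -4.93 zdown [-1.9e-03  4.0e-04 -1.0e+00] w 0.01 F [ 1.4  5.1 -4.1]
shift mm [-1.000e-01 -7.120e+01  1.742e+02]
35 [349.5 217.2] [298.9 228.8] [252.  211.1] [394.9 216.6]
40 [350.1 212.5] [299.7 226.4] [251.6 206.3] [396.8 214.1]
45 [350.7 207.3] [300.7 224.5] [251.3 201. ] [398.9 212.2]
50 [351.3 201.7] [301.8 223.2] [251.1 195.3] [401.2 210.7]
55 [351.8 195.6] [303.  222.4] [250.9 189.3] [403.7 209.8]
top quad [[293, 163], [303, 205], [350, 208], [350, 167]]
scene quad [[399, 213], [301, 226], [314, 304], [414, 288]]
```

View pics/m10.png

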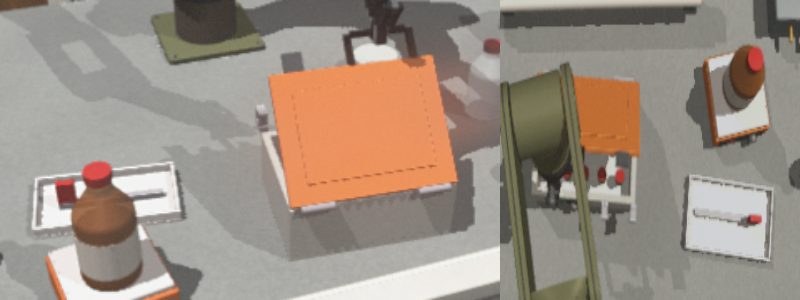

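All three checks put the lid at about 45°: the lid's front corner in the top view (350,208) and in the scene view (301,226), and the 174 mm rise. The top view shows the bar lying flat in the middle of the tray. I'll hold still, check once more, and hand in.

>>> {"name": "drive_tool", "arguments": {"steps": [[0,0,0,0,0],[0,0,0,0,0],[0,0,0,0,0],[0,0,0,0,0]]}}

```text
time_s: 17.88
tool_pos: [0.5533, 0.1467, 0.2607]
tcp_rot: [-2.314, -2.123, 0.002]
force: [1.1, 5.0, -3.9]
width: 0.0106
```

```bash
python3 - <<'E'
from h import *
to([.4821,.1528,.0867]); t=read_camera("top"); s=t[215:275,380:475]
m=hsv(s,(0,140,60),(6,255,255))|hsv(s,(172,140,60),(180,255,255)); b=blobs(m,5)[0]+[380,215]
mo=cv2.moments(b); f=onz(calibration("top"),[mo['m10']/mo['m00'],mo['m01']/mo['m00']],.057)[:2]
a=np.radians(-7.27);d=f-[.4946,-.2936];print("fin in tray",d@[np.cos(a),np.sin(a)],d@[-np.sin(a),np.cos(a)])
print(np.abs(get_obs()["qvel"]).max())
sign_off()
E
```

```text
t 17.88 tcp [0.5533 0.1467 0.2607] yang -4.93 zdown [-1.9e-03  4.0e-04 -1.0e+00] w 0.0106 F [ 1.1  5.  -3.9]
shift mm [-1.000e-01 -7.110e+01  1.742e+02]
fin in tray -0.00036829580523256675 -0.05851339527154753
0.0022423754293882502
the job is handed in; nothing more can be done
```

I drew the locking bar out of both guides, laid it flat in the white tray, then lifted the lid to about 45°. The job was handed in at about 18 s with the robot still holding the lid. The hand-in gives no verdict, so this rests on my own checks.

**Last checks:**
- **Lid angle:** the 174 mm rise of the handle gives about 44.6°, and the top and scene pictures agree to within a few degrees.
- **Hold:** there is about 4 N of vertical load on the tool. The joints are still, moving at no more than about 0.002 rad/s.
- **Bar:** the fin is at tray (0, −59) mm, so the bar's middle is at about (0, +11) mm. It lies flat and clear of the robot.
- **Bystanders:** none was approached, and nothing looked moved in the pictures.

**Disagreements:**
- The wrist camera placed the fin and handle 2–3 mm from where the top camera did. I centred on the wrist view.
- After gripping, the bar sat about 2 mm to one side of its guide, so I re-centred it before pulling.
- A sideways force of about 5 N built up on the handle during the lift. It is steady, and I left it alone.

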